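Make up the fitting kit and the breakdown kit

TASK

Make up two kits from the tools laid out between the grey trays: in the three-bay tray the yellow-handled screwdriver along the long bay, the tape measure in the plain short bay and the jar of screws upright inside the round seat; in the two-bay tray the torch in one bay and the spanner in the other, each along its bay. Everything ends flat on the floor of its bay, about in the middle of it. Leave the hammer and the pliers where they lie.

Things in the scene. Friction and masses are not known exactly. Their poses are not given: they have to be found in the camera images.
- fitting_tray: Three-bay grey tray, fixed, 212 (x) x 164 (y) mm, beside the tools. Origin: centre of underside. Floor at z 4 mm, rim 18 mm, dividers 12 mm high, all walls 4 mm thick. Long bay 204 x 64, centre (0, +46) mm, along x. Plain short bay 104 x 88, centre (-50, -34). Third bay 96 x 88, centre (54, -34), holds the round seat: ring 78 mm inside, 86 outside, top at z 12, floor inside at z 4.
- breakdown_tray: Two-bay grey tray, fixed, 190 (x) x 152 (y) mm, at the other side of the tools. Origin: centre of underside. Floor at z 4 mm, rim 18 mm high, one divider along x, 12 mm high, all walls 4 mm thick. Two equal bays 182 (x) x 70 (y) mm, centres at (0, +37) and (0, -37) mm.
- screwdriver: Slotted screwdriver with a yellow and black handle, lying flat, 185 x 27 x 28 mm. Origin: middle of its length, at the underside; x runs along it from handle to blade. Handle x -92 to +9 mm, 27 mm wide and 28 mm high; steel blade (6 mm thick) x +9 to +92 mm at 14 mm height. It balances in the handle, at about x -40 mm.
- torch: Pale aluminium torch, lying flat, 126 x 43 x 43 mm (as if square in section to the touch; it does not roll). Origin: middle of its length, at the underside; x along it, z up.
- spanner: Steel combination spanner lying flat, 162 x 22 x 6 mm (to the touch a flat bar 22 mm wide over its whole length). Origin: middle of its length, at the underside; x along it, z up.
- tape_measure: Yellow and black tape measure lying on its side, 76 (x) x 64 (y) x 31 mm high. Origin: centre of the underside. Grasp it across the 64 mm (along its y).
- jar: Glass jar of screws with a tin lid, standing upright by the tape measure in the stock, 62 mm diameter to the touch, 78 mm high. Origin: centre of the underside. Another such jar, part of the furniture at the far left of the table, is not meant.
- hammer: Bystander: hammer with a wooden handle, 258 x 108 x 31 mm, lying across the near edge of the table. Origin: middle of its length, underside; x from handle to head. Leave it alone.
- pliers: Bystander: blue-handled pliers, 152 x 60 x 12 mm, lying flat near the near edge of the table. Origin: middle, underside; x along them. Leave them alone.
Things that resemble listed ones, but are neither listed nor needed, are in the scene too. Several things have the shape of the jar; the one meant has the colours described above.

How it is judged:
By the outcome, as a careful person would: the job done as asked, in the order asked, and still so for the second after the job is handed in, with the robot touching nothing.
It also fails if it takes over 106 s, if anything falls off the work surface, if the arm or the gripper's body presses on something with over 40 N, if the wrist force passes 120 N, or if a joint passes its speed limit or range.

ROBOT

A 6-joint arm with a two-finger parallel gripper is mounted at the origin on a cart in front of the work surface, level with it; the furniture and walls round the work are solid. World frame = base frame: x ahead of the robot, y to its left, z up, the work surface at z = 0. Lengths are in m, angles in rad, forces in N, time in s.
With the tool pointing down it reaches from about 0.35 to 0.925 m from the base axis. Payload 6.4 kg.
Tool frame: the origin (TCP) lies at the very end of the fingers, on their centre line; the grasp point (between the pads) lies 19 mm behind it; z points along the fingers, y is the line along which they close (so a half turn about z gives the same grasp; the last joint's range is limited). The gripper opens to 94 mm and grips with 3 to 60 N. Pads are 16 mm wide; open, the fingers measure 119 mm over their backs; the gripper's body (75 mm by 177 mm) begins 78 mm behind the grasp point.
Start: joints at [1.083, 0.245, 1.558, -0, 1.339, -0.174], TCP at [0.201, 0.618, 0.205] pointing down, gripper open.
Joint ranges: [-3.13, 3.13], [-1.02, 2.26], [0.13, 2.54], [-0.95, 4.09], [0.21, 2.88], [-2.74, 2.74]. Speed limits (rad/s): [2.57, 2.57, 3.14, 3.14, 3.14, 3.14].

INTERFACE

Orientations are given as [roll, pitch, yaw] about the fixed x, y, z axes, in that order (R = Rz(yaw) Ry(pitch) Rx(roll)).
In Python, from rig import arm, viewer, job, finder gives the robot as it stands.
- The arm moves only by the shell command python3 -m crank 'ROWS' [FORCE]. ROWS is JSON, a list of rows, each a list of 3 entries, a list of its own where there are three numbers: the shift along the world's x, y, z in mm, then the turn, a rotation vector about the world's x, y, z in rad, then the finger opening in mm, from 0 to 94. A call has 1 to 5 rows; each row is the pose to reach, as a shift and turn from the pose commanded when the call began; what a row does not reach only later rows make up. A row lasts 1/10 s, in which the tool goes at most 50 mm and 8.59 degrees, less where a joint would pass 70% of its speed; a pose out of reach is approached as far as the arm can. A call with a gripper value outside its range is refused whole. The fingers move at their own pace and stop on an object; FORCE is the grip in N (left out, the last holds). Time passes only in rows, so rows that repeat a pose let the fingers close. It gives the time, the measured TCP pose, the force, the opening and the grip force at its end, in the units of the state.
- arm.read_state(): the state, without advancing time (a new reading comes with each control period).
- viewer.read_camera(name): name is "scene" or "side" or "wrist"; returns a dict with "pixels" (400x640x3 uint8, red, green, blue), "z_map" (400x640 float32, m along the optical axis (not along the pixel's ray), 0 where there is no reading), "K" (3x3 intrinsics, pixels), "rvec" (rotation vector, rad) and "tvec" (3), from world to camera coordinates, as OpenCV has them. Camera axes: x right, y down, z forward; pixel columns grow to the right and rows downward; lengths in m; the calibration is good to about 2 mm. The wrist camera is an equidistant fisheye: a pixel r from the principal point sees the ray r / f radians off the axis. A picture is of the moment at which its call begins.
- job.finish_job(): hands the job in; it is judged then, once.
Trained networks look in the newest picture that a camera, given by its name, has taken for a name from the list of things; names that differ only in an ending like _2 or _b are one class to them, and where a whole thing is asked for, a point or a joint stands for the part that bears it (a point fixed in the world has none). Each returns a list of dicts, best first, with "confidence" (0 to 1); they miss things now and then, are a little off and sometimes report something else, mostly with a low value. They report only what shows in the picture. A call takes as long as a camera call. They do not tell look-alikes from the thing itself.
- finder.find_in(camera, thing): "bbox" ([centre column, centre row, width, height] in pixels, round what is visible of it).
The state is a dict: "clock": time; "joint_positions": joint angles; "dq": joint speeds; "joint_torque": joint torques, N m; "tool_pos": TCP position; "eef_rot": TCP orientation; "wrist_force": force on the tool from outside, world axes, zero at the start; "torque": the same for the moment, N m; "opening": finger opening in m; "finger_force": force on a finger pad.
Only numpy, scipy, OpenCV 4.12 (cv2) and the standard library are available. Lean on these libraries where they do the work, as an engineer would, in place of code of your own. Each camera call takes 0.05 s, during which the arm holds its last target. There are 200 camera calls.

## Working session

There is one attempt and no reset: what is moved stays moved. The work goes in short steps, Python scripts to look and compute and a shell command to move; the robot and the scene stay as the last step left them, time stands still between calls to the robot, and variables do not carry over. Pictures are saved under pics/ and viewed, at most 14 in all, crops included, and the job is handed in when it is done.

```bash
ls; mkdir -p pics; cat > h.py <<'E'
import numpy as np, cv2
from rig import arm, viewer, job, finder
def cam(n):
    c=viewer.read_camera(n); c['R']=cv2.Rodrigues(np.array(c['rvec'],float))[0]; c['t']=np.array(c['tvec'],float).ravel(); c['n']=n
    return c
def cloud(c):
    z=c['z_map'].astype(float); K=np.array(c['K']); v,u=np.mgrid[:z.shape[0],:z.shape[1]]
    x=(u-K[0,2])/K[0,0]; y=(v-K[1,2])/K[1,1]
    if c['n']=='wrist':
        r=np.hypot(x,y); s=np.where(r>1e-6,np.tan(np.minimum(r,1.5))/np.maximum(r,1e-6),1); x=x*s;y=y*s
    P=np.stack([x*z,y*z,z],-1); W=(P-c['t'])@c['R']; W[z<=0]=np.nan
    return W
def save(c,n): cv2.imwrite('pics/'+n,c['pixels'][:,:,::-1])
E
python3 - <<'E'
from h import *
for n in ['scene','side']:
    c=cam(n); save(c,n+'0.png'); W=cloud(c)
    np.savez(n+'0.npz',W=W,px=c['pixels'])
    print(n,-c['R'].T@c['t'])
    for t in ['fitting_tray','breakdown_tray','screwdriver','torch','spanner','tape_measure','jar','hammer','pliers']:
        for d in finder.find_in(n,t)[:4]:
            b=np.array(d['bbox']); u,v=b[:2].astype(int)
            print(t,round(d['confidence'],2),b.round(),W[v.clip(0,399),u.clip(0,639)].round(3))
print(arm.read_state())
E
```

```text
pics
scene [1.24988708 0.32170061 0.95538516]
fitting_tray 0.59 [243. 190.  88.  65.] [ 0.516 -0.315  0.006]
breakdown_tray 0.86 [454. 275.  80.  82.] [0.525 0.314 0.004]
screwdriver 0.89 [398. 245.  25.  60.] [0.513 0.159 0.019]
torch 0.57 [364. 234.  28.  40.] [0.531 0.074 0.035]
spanner 0.48 [291. 210.  28.  40.] [ 0.524 -0.147  0.009]
tape_measure 0.61 [313. 236.  37.  28.] [ 0.597 -0.039  0.035]
tape_measure 0.3 [242. 190.  88.  63.] [ 0.517 -0.318  0.006]
jar 0.62 [338. 198.  22.  32.] [ 0.479 -0.029  0.075]
hammer 0.87 [337. 178.  90.  39.] [ 0.366 -0.086  0.027]
hammer 0.35 [412. 211.  54.  22.] [0.372 0.152 0.005]
pliers 0.89 [413. 212.  52.  24.] [0.371 0.155 0.002]
pliers 0.46 [337. 199.  21.  33.] [ 0.478 -0.032  0.065]
side [-0.05257019 -0.71162494  1.02794383]
fitting_tray 0.72 [381. 245.  81.  66.] [ 0.508 -0.322  0.007]
breakdown_tray 0.55 [269. 146.  58.  41.] [0.513 0.315 0.013]
screwdriver 0.63 [286. 169.  25.  21.] [0.475 0.146 0.026]
torch 0.7 [308. 174.  26.  25.] [0.513 0.065 0.036]
tape_measure 0.53 [341. 184.  30.  17.] [ 0.574 -0.056  0.035]
jar 0.79 [432. 2
[... 288 characters left out ...]
0.383 0.158 0.004]
{'clock': 1.0, 'joint_positions': array([ 1.08290882e+00,  2.45088261e-01,  1.55779524e+00,  2.70608844e-06,
        1.33868467e+00, -1.74110488e-01]), 'dq': array([-0.00040892, -0.00144286, -0.00029639, -0.00010506,  0.00132494,
       -0.00141214]), 'joint_torque': array([-1.92149810e-05, -4.15845001e+01, -3.14881361e+01,  6.85017463e-02,
        2.88814190e-02,  3.23663869e-05]), 'tool_pos': array([0.20063343, 0.61827952, 0.20546533]), 'eef_rot': array([3.14156809e+00, 1.64740456e-06, 2.82781501e+00]), 'wrist_force': array([0.16917896, 0.85776968, 0.14389445]), 'torque': array([-0.05800459,  0.02846098, -0.03487591]), 'finger_force': 0.0, 'opening': 0.09379176569879741}
```

```bash
python3 - <<'E'
from h import *
a=np.load('scene0.npz'); im=a['px'][:,:,::-1][130:340,190:510]
cv2.imwrite('pics/a.png',cv2.resize(im,(800,525),interpolation=cv2.INTER_CUBIC))
# ortho map via homography of plane z=0.01 using W
c=cam('scene'); K=np.array(c['K'],float)
s=1000
xs=np.linspace(0.75,0.28,470)  ; ys=np.linspace(0.45,-0.55,1000)
X,Y=np.meshgrid(xs,ys,indexing='ij')
P=np.stack([X,Y,0*X+0.012],-1)@c['R'].T+c['t']; uv=P[...,:2]/P[...,2:]
u=(uv[...,0]*K[0,0]+K[0,2]).astype(np.float32); v=(uv[...,1]*K[1,1]+K[1,2]).astype(np.float32)
o=cv2.remap(c['pixels'],u,v,cv2.INTER_CUBIC)[:,:,::-1]
cv2.imwrite('pics/ortho.png',cv2.resize(np.ascontiguousarray(o),(800,376)))
E
```

```text
(no output)
```

View pics/a.png

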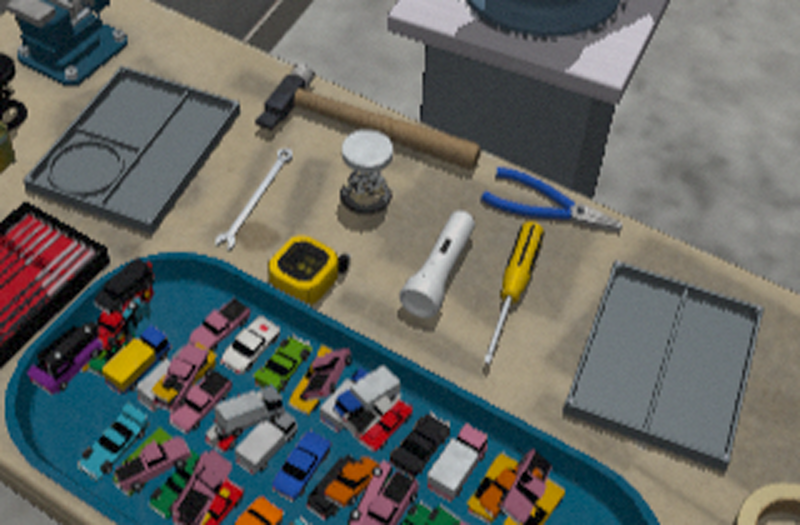

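View pics/ortho.png

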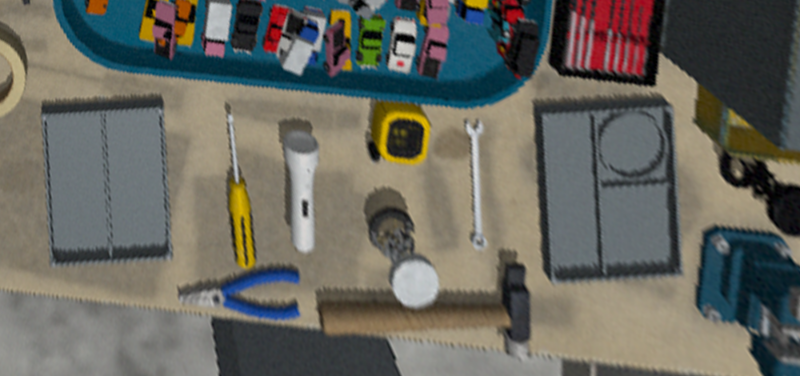

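Scene crop: the stock holds the yellow screwdriver (525,290), torch (437,265), tape (303,268), spanner (255,200) and the tin-lidded jar (366,170). The fitting tray is at (135,150) with its ring seat, and the two-bay tray at (665,360). The hammer lies right behind the jar, and the pliers near the screwdriver.

```bash
cat > seg.py <<'E'
from h import *
def seg(P,box,zl,zh,name):
    x0,x1,y0,y1=box; m=(P[:,0]>x0)&(P[:,0]<x1)&(P[:,1]>y0)&(P[:,1]<y1)&(P[:,2]>zl)&(P[:,2]<zh)
    q=P[m]
    if len(q)<10: print(name,len(q));return
    r=cv2.minAreaRect((q[:,:2]*1000).astype(np.float32))
    C=q[:,:2].mean(0);w,V=np.linalg.eigh(np.cov(q[:,:2].T)); d=V[:,1]
    print(name,len(q),'rect c',np.round(r[0],1),'size',np.round(r[1],1),'ang',round(r[2],1),'| mean',(C*1000).round(1),'pca',round(np.degrees(np.arctan2(d[1],d[0]))%180,1),'zmed',np.median(q[:,2]).round(4),'zmax',np.percentile(q[:,2],98).round(4))
E
python3 - <<'E'
from seg import *
for n in ['scene','side']:
    W=np.load(n+'0.npz')['W'];P=W.reshape(-1,3); px=np.load(n+'0.npz')['px'].reshape(-1,3).astype(int)
    P0=P; ok=np.isfinite(P[:,0]); P=P[ok]; px=px[ok]
    print(n); 
    t=P[(P[:,0]>.45)&(P[:,0]<.6)&(P[:,1]>-.12)&(P[:,1]<-.09)]; print('table z',np.median(t[:,2]),t[:,2].std())
    seg(P,(.42,.64,-.43,-.20),.012,.03,'fit rim')
    seg(P,(.42,.64,.22,.42),.011,.03,'brk rim')
    yel=(px[:,0]-px[:,2]>70)
    seg(P[yel],(.40,.64,.12,.2),.005,.05,'sd handle')
    seg(P,(.40,.635,.12,.2),.01,.05,'sd')
    seg(P,(.42,.60,.04,.115),.012,.06,'torch')
    seg(P,(.50,.635,-.11,.0),.015,.06,'tape'); seg(P,(.50,.635,-.11,.0),.026,.06,'tapetop')
    seg(P,(.40,.56,-.09,.04),.065,.1,'jar')
    br=px.min(1)>150
    seg(P[br],(.42,.63,-.19,-.1),-.01,.03,'spanner')
E
```

```text
scene
table z 0.000520800993859917 0.0018651822986288126
fit rim 490 rect c [ 522.4 -300.2] size [197.  203.7] ang 89.7 | mean [ 550.6 -312.7] pca 69.1 zmed 0.0161 zmax 0.022
brk rim 714 rect c [521.5 317.1] size [195.2 152.7] ang 3.4 | mean [529.2 320.1] pca 3.9 zmed 0.0168 zmax 0.0218
sd handle 242 rect c [470.  147.6] size [121.8  24.6] ang 8.3 | mean [483.  150.5] pca 6.4 zmed 0.0249 zmax 0.0299
sd 391 rect c [502.7 155.4] size [213.6  30.5] ang 10.8 | mean [493.8 151.5] pca 7.0 zmed 0.0229 zmax 0.0301
torch 513 rect c [519.2  75.8] size [126.8  41. ] ang 2.1 | mean [531.8  78.5] pca 0.5 zmed 0.0341 zmax 0.0438
tape 563 rect c [596.6 -60.4] size [ 75.4 104.4] ang 5.9 | mean [597.3 -45.7] pca 136.3 zmed 0.0303 zmax 0.0347
tapetop 470 rect c [597.4 -60.7] size [96.7 76.4] ang 88.9 | mean [595.6 -48.1] pca 134.5 zmed 0.0309 zmax 0.0349
jar 281 rect c [455.6 -41.6] size [58.3 51.2] ang 26.5 | mean [459.1 -40.2] pca 21.4 zmed 0.0776 zmax 0.0812
spanner 135 rect c [ 509.8 -152.3] size [169.1  22.9] ang 4.4 | mean [ 520.9 -149.7] pca 2.9 zmed 0.0046 zmax 0.0096
side
table z 0.0006361470
[... 352 characters left out ...]
zmed 0.0251 zmax 0.0311
sd 195 rect c [503.9 151.9] size [210.9  31. ] ang 6.3 | mean [483.3 145.1] pca 7.3 zmed 0.0226 zmax 0.0309
torch 280 rect c [516.3  73.7] size [ 37.7 126.9] ang 87.3 | mean [519.2  68.4] pca 178.6 zmed 0.0342 zmax 0.0447
tape 284 rect c [596.3 -53.1] size [ 69.9 114.1] ang 65.8 | mean [588.  -53.9] pca 144.7 zmed 0.031 zmax 0.0363
tapetop 239 rect c [596.8 -60.4] size [82.1 89.4] ang 80.3 | mean [590.9 -52.9] pca 146.4 zmed 0.0316 zmax 0.0364
jar 181 rect c [453.  -42.5] size [54.7 54. ] ang 37.3 | mean [451.4 -45.7] pca 60.1 zmed 0.0779 zmax 0.0822
spanner 1056 rect c [ 524.9 -145. ] size [209.4  89.9] ang 0.1 | mean [ 520.1 -147.4] pca 178.3 zmed 0.0016 zmax 0.0074
```

```bash

python3 -m crank '[[[24,-39,0],[0,0,0.09],94],[[48,-78,0],[0,0,0.17],94],[[71,-118,0],[0,0,0.26],94],[[95,-157,0],[0,0,0.34],94],[[118,-196,0],[0,0,0.43],94]]' 20
python3 -m crank '[[[24,-39,0],[0,0,0],94],[[48,-78,0],[0,0,0],94],[[71,-118,0],[0,0,0],94],[[95,-157,0],[0,0,0],94],[[118,-196,0],[0,0,0],94]]'
python3 -m crank '[[[24,-39,0],[0,0,0],94],[[48,-79,0],[0,0,0],94],[[48,-79,0],[0,0,0],94]]'
python3 - <<'E'
from h import *
c=cam('wrist'); save(c,'w1.png'); W=cloud(c); np.savez('w1.npz',W=W,px=c['pixels'])
print(np.array(c['K']),-c['R'].T@c['t'],c['R'][2])
print((c['z_map']>0).mean())
for t in ['screwdriver','torch','tape_measure','jar','spanner']:
    for d in finder.find_in('wrist',t)[:2]:
        b=np.array(d['bbox']); u,v=b[:2].astype(int); print(t,round(d['confidence'],2),b.round(),W[v,u].round(3))
E
```

```text
clock: 1.55
tool_pos: [0.3193, 0.4207, 0.2056]
eef_rot: [3.141, 0.001, -3.021]
wrist_force: [0.6, -0.8, -0.6]
opening: 0.0942
finger_force: 0.0
clock: 2.05
tool_pos: [0.4374, 0.2246, 0.2058]
eef_rot: [3.141, 0.001, -3.025]
wrist_force: [0.4, 0.8, -0.9]
opening: 0.0941
finger_force: 0.0
clock: 2.35
tool_pos: [0.4869, 0.1434, 0.2059]
eef_rot: [-3.141, 0.001, -3.032]
wrist_force: [0.4, 0.7, 0.3]
opening: 0.0941
finger_force: 0.0
[[309.70691629   0.         315.96004931]
 [  0.         309.70691629 204.4152747 ]
 [  0.           0.           1.        ]] [0.41677982 0.13673773 0.38544001] [ 0.2479947   0.02662934 -0.96839533]
0.97230859375
screwdriver 0.58 [321. 204.  24. 142.] [0.507 0.152 0.025]
screwdriver 0.22 [331.  95. 127.  51.] [0.376 0.149 0.   ]
torch 0.78 [259. 207.  33. 110.] [0.515 0.08  0.037]
tape_measure 0.62 [172. 245.  50.  56.] [ 0.584 -0.038  0.032]
jar 0.87 [166. 151.  68.  52.] [ 0.454 -0.021  0.079]
jar 0.16 [173. 246.  48.  54.] [ 0.583 -0.036  0.032]
spanner 0.85 [116. 183.  18. 111.] [ 0.513 -0.146  0.005]
```

View pics/w1.png

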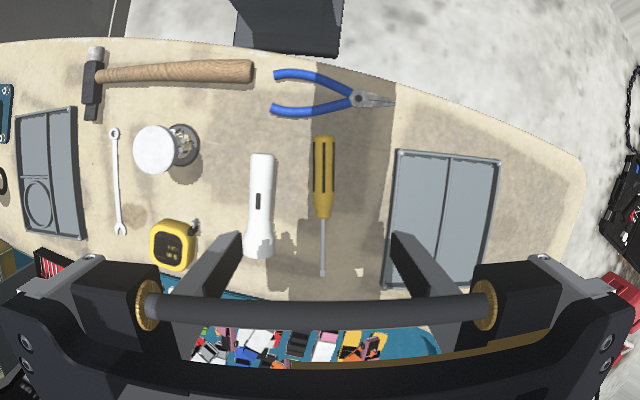

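Wrist view: screwdriver (322,205), torch (260,205), jar lid (155,150), tape (175,245) with its hook at (193,226), spanner (117,185), two-bay tray (443,220), three-bay tray (50,175). No other candidate jar is within the stock.

```bash
cat > meas.py <<'E'
from seg import *
def allm(W,px):
    P=W.reshape(-1,3); px=px.reshape(-1,3).astype(int); ok=np.isfinite(P[:,0]); P=P[ok]; px=px[ok]
    yel=(px[:,0]-px[:,2]>70)
    seg(P[yel],(.40,.64,.11,.2),.010,.05,'sd handle')
    seg(P,(.40,.635,.12,.2),.010,.05,'sd')
    seg(P,(.42,.60,.04,.12),.012,.06,'torch')
    seg(P,(.50,.635,-.11,.02),.022,.06,'tape')
    seg(P[yel],(.50,.635,-.11,.02),.022,.06,'tapeyel')
    seg(P,(.40,.56,-.09,.04),.068,.1,'jar')
    br=(px.min(1)>150)&(np.ptp(px,axis=1)<25)
    seg(P[br],(.42,.61,-.17,-.12),.002,.02,'spanner')
    seg(P,(.40,.64,-.42,-.19),.008,.025,'fit'); seg(P,(.40,.64,.21,.42),.008,.025,'brk')
    g=np.zeros((500,900),np.uint8); 
E
python3 - <<'E'
from meas import *
a=np.load('w1.npz'); allm(a['W'],a['px'])
E
```

```text
sd handle 1181 rect c [475.6 150.8] size [99.9 23.1] ang 6.9 | mean [474.8 151.2] pca 6.3 zmed 0.0257 zmax 0.0287
sd 2007 rect c [502.4 157.4] size [213.2  32. ] ang 11.7 | mean [484.9 151.7] pca 6.8 zmed 0.0244 zmax 0.0292
torch 2645 rect c [517.8  77.1] size [126.8  40.2] ang 2.5 | mean [519.3  79.6] pca 1.7 zmed 0.0349 zmax 0.0431
tape 1743 rect c [595.4 -46.4] size [63.6 80.4] ang 82.1 | mean [587.4 -42.5] pca 155.3 zmed 0.0309 zmax 0.033
tapeyel 865 rect c [589.8 -45.3] size [60.9 66.2] ang 81.2 | mean [585.4 -41.2] pca 173.9 zmed 0.0302 zmax 0.0323
jar 1760 rect c [454.2 -40.6] size [54.1 55.3] ang 4.4 | mean [453.8 -37.4] pca 96.7 zmed 0.0778 zmax 0.0794
spanner 547 rect c [ 514.6 -148.4] size [160.3  22.1] ang 3.0 | mean [ 514.1 -146.6] pca 2.4 zmed 0.0048 zmax 0.007
fit 2479 rect c [ 510.4 -288.9] size [213.5 208. ] ang 3.0 | mean [ 515.3 -299.5] pca 146.5 zmed 0.0132 zmax 0.0197
brk 2220 rect c [521.5 318.1] size [190.5 153.9] ang 3.3 | mean [503.8 311.8] pca 139.0 zmed 0.0166 zmax 0.0198
```

```bash

python3 -m crank '[[[-11,8,-20],[0,0,0],55],[[-11,8,-40],[0,0,0],55],[[-11,8,-80],[0,0,0],55],[[-11,8,-115],[0,0,0],55],[[-11,8,-150],[0,0,0],55]]' 25
python3 -m crank '[[[0,0,-30],[0,0,0],55],[[0,0,-50],[0,0,0],55],[[0,0,-51],[0,0,0],55],[[0,0,-51],[0,0,0],15],[[0,0,-51],[0,0,0],15]]'
python3 -m crank '[[[0,0,0],[0,0,0],15],[[0,0,0],[0,0,0],15],[[0,0,0],[0,0,0],15],[[0,0,30],[0,0,0],15],[[0,0,70],[0,0,0],15]]'
```

```text
clock: 3.15
tool_pos: [0.4731, 0.1565, 0.0544]
eef_rot: [3.142, 0.001, -3.023]
wrist_force: [-0.2, 0.8, 0.4]
opening: 0.0576
finger_force: 0.0
clock: 3.65
tool_pos: [0.4748, 0.1559, 0.006]
eef_rot: [-3.142, 0.003, -3.024]
wrist_force: [-0.2, -0.1, 0.5]
opening: 0.0421
finger_force: 0.0
clock: 4.15
tool_pos: [0.4712, 0.1551, 0.0731]
eef_rot: [3.141, -0.006, -3.026]
wrist_force: [1.1, 0.6, -0.8]
opening: 0.027
finger_force: 25.0
```

```bash

python3 -m crank '[[[0,-20,40],[0,0,0],15],[[0,-60,70],[0,0,0],15],[[0,-105,90],[0,0,0],15],[[0,-155,90],[0,0,0],15],[[0,-205,90],[0,0,0],15]]'
python3 -m crank '[[[0,-50,0],[0,0,0],15],[[0,-90,0],[0,0,0],15],[[0,-110,0],[0,0,0],15],[[0,-110,0],[0,0,0],15]]'
python3 - <<'E'
from meas import *
c=cam('wrist'); save(c,'w2.png'); W=cloud(c); np.savez('w2.npz',W=W,px=c['pixels']); allm(W,c['pixels'])
P=W.reshape(-1,3); seg(P,(.38,.66,-.47,-.19),.009,.025,'fit2')
E
```

```text
clock: 4.65
tool_pos: [0.4737, -0.0513, 0.1656]
eef_rot: [-3.141, 0.002, -3.025]
wrist_force: [0.7, 0.1, -0.8]
opening: 0.0268
finger_force: 25.0
clock: 5.05
tool_pos: [0.4733, -0.1618, 0.1643]
eef_rot: [3.141, -0.0, -3.029]
wrist_force: [1.1, -0.4, -1.2]
opening: 0.0269
finger_force: 25.0
sd handle 0
sd 19 rect c [401.1 127.6] size [ 5.7 13.4] ang 19.5 | mean [402.1 126. ] pca 96.2 zmed 0.0118 zmax 0.0128
torch 2105 rect c [517.7  77.7] size [ 39.6 126. ] ang 87.7 | mean [514.6  69.6] pca 178.5 zmed 0.0333 zmax 0.0418
tape 0
tapeyel 0
jar 2473 rect c [454.1 -41.3] size [56.  54.3] ang 85.2 | mean [453.2 -43.4] pca 71.8 zmed 0.0779 zmax 0.0794
spanner 68 rect c [ 437.8 -149. ] size [16.8  8.3] ang 75.7 | mean [ 437.3 -149.8] pca 76.5 zmed 0.0064 zmax 0.008
fit 4174 rect c [ 510.3 -288.6] size [214.1 207.6] ang 3.0 | mean [ 499.4 -315.9] pca 139.9 zmed 0.0139 zmax 0.02
brk 1220 rect c [504.1 316.7] size [155.2 157. ] ang 3.2 | mean [486.6 313. ] pca 79.6 zmed 0.0134 zmax 0.0195
fit2 5281 rect c [ 501.  -329.8] size [279.4 241.9] ang 90.0 | mean [ 479.3 -346.2] pca 71.0 zmed 0.0146 zmax 0.024
```

View pics/w2.png

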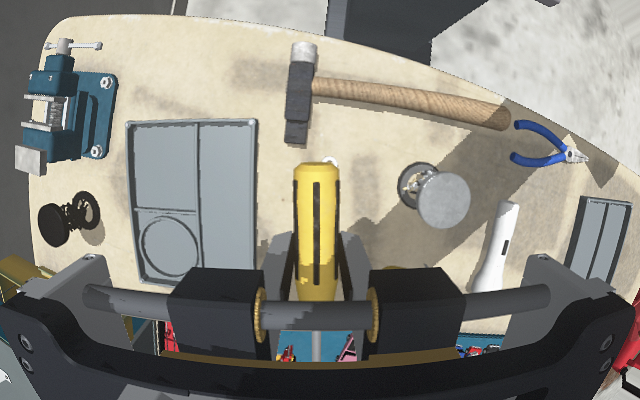

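Wrist view: the tray spans (128–260,118–285), ring at (169,246), and the screwdriver is held straight at (315,230). Clean fit of the tray from that pixel box:

```bash
python3 - <<'E'
from seg import *
from scipy.optimize import least_squares
a=np.load('w2.npz'); W=a['W'][112:292,122:263].reshape(-1,3); W=W[np.isfinite(W[:,0])]
seg(W,(.38,.66,-.45,-.19),.0145,.024,'rim')
seg(W,(.38,.66,-.45,-.19),.0085,.024,'all')
E
```

```text
rim 1779 rect c [ 511.5 -309.8] size [213.9 165.3] ang 3.1 | mean [ 482.3 -316.9] pca 138.9 zmed 0.018 zmax 0.0198
all 3849 rect c [ 511.4 -309.8] size [214.1 165.3] ang 3.0 | mean [ 504.3 -322.8] pca 148.1 zmed 0.0135 zmax 0.0195
```

```bash

python3 -m crank '[[[-2,-40,0],[0,0,-0.03],15],[[-5,-80,0],[0,0,-0.061],15],[[-7,-104,-30],[0,0,-0.061],15],[[-7,-104,-70],[0,0,-0.061],15],[[-7,-104,-105],[0,0,-0.061],15]]'
python3 -m crank '[[[0,0,-25],[0,0,0],15],[[0,0,-40],[0,0,0],15],[[0,0,-48],[0,0,0],15],[[0,0,-48],[0,0,0],15]]'
```

```text
clock: 5.6
tool_pos: [0.4666, -0.2627, 0.058]
eef_rot: [3.141, 0.0, -3.086]
wrist_force: [-0.0, -0.0, -1.6]
opening: 0.0265
finger_force: 25.0
clock: 6.0
tool_pos: [0.467, -0.2631, 0.0114]
eef_rot: [3.141, -0.0, -3.086]
wrist_force: [-0.4, -0.3, -1.7]
opening: 0.0269
finger_force: 25.0
```

```bash

python3 -m crank '[[[0,-3,-1],[0,0,0],15],[[0,-3,-1],[0,0,0],33],[[0,-3,-1],[0,0,0],33],[[0,-3,-1],[0,0,0],33],[[0,-3,30],[0,0,0],33]]'
python3 -m crank '[[[0,0,50],[0,0,0],60],[[10,10,100],[0,0,0],94],[[30,50,130],[0,0,0],94],[[55,90,130],[0,0,0],94],[[80,130,130],[0,0,0],94]]'
python3 -m crank '[[[20,30,0],[0,0,0],94],[[25,50,0],[0,0,0],94],[[25,50,0],[0,0,0],94]]'
python3 - <<'E'
from meas import *
c=cam('wrist'); save(c,'w3.png'); W=cloud(c); np.savez('w3.npz',W=W,px=c['pixels']); P=W.reshape(-1,3)
for b in finder.find_in('wrist','tape_measure')[:1]+finder.find_in('wrist','screwdriver')[:1]:
    u,v,w,h=np.array(b['bbox']).astype(int); print(u,v,w,h,b['confidence'])
    Q=W[max(0,v-h//2-4):v+h//2+4,max(0,u-w//2-4):u+w//2+4].reshape(-1,3); seg(Q,(.3,.8,-.5,.3),.012,.06,'obj'); seg(Q,(.3,.8,-.5,.3),.024,.04,'top')
E
```

```text
clock: 6.5
tool_pos: [0.464, -0.2646, 0.0384]
eef_rot: [3.136, -0.006, -3.087]
wrist_force: [0.5, -0.3, -0.7]
opening: 0.0331
finger_force: 0.0
clock: 7.0
tool_pos: [0.5484, -0.136, 0.1742]
eef_rot: [-3.139, 0.004, -3.088]
wrist_force: [0.3, -0.5, -1.1]
opening: 0.0696
finger_force: 0.0
clock: 7.3
tool_pos: [0.5721, -0.0844, 0.1716]
eef_rot: [3.141, 0.0, -3.083]
wrist_force: [0.3, -0.4, 0.0]
opening: 0.0929
finger_force: 0.0
350 209 62 66 0.72
obj 3218 rect c [591.7 -45.4] size [66.  83.2] ang 86.3 | mean [587.2 -46.8] pca 147.9 zmed 0.031 zmax 0.033
top 3063 rect c [595.7 -46.2] size [64.8 77.3] ang 84.2 | mean [588.4 -47. ] pca 148.6 zmed 0.0311 zmax 0.033
159 129 26 160 0.66
obj 2502 rect c [ 507.5 -276.8] size [206.4  50. ] ang 0.9 | mean [ 482.9 -266. ] pca 179.8 zmed 0.0264 zmax 0.0327
top 1486 rect c [ 468.1 -266.3] size [102.2  26.2] ang 3.0 | mean [ 466.4 -264.4] pca 2.6 zmed 0.0292 zmax 0.0329
```

View pics/w3.png

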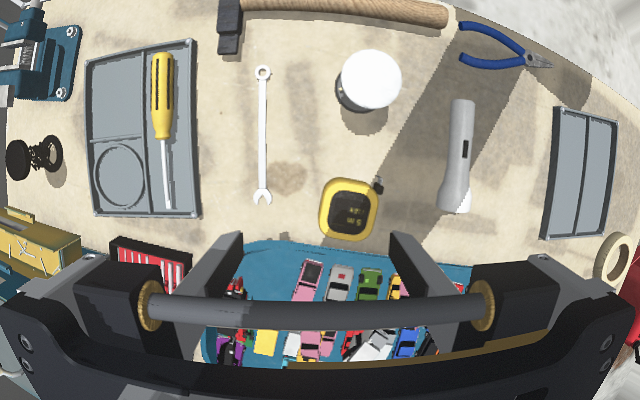

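```bash

python3 -m crank '[[[12,20,-20],[0,0,-0.08],94],[[23,38,-50],[0,0,-0.16],94],[[23,38,-90],[0,0,-0.16],94],[[23,38,-120],[0,0,-0.16],94],[[23,38,-140],[0,0,-0.16],94]]' 40
python3 -m crank '[[[0,0,-16],[0,0,0],94],[[0,0,-16],[0,0,0],50],[[0,0,-16],[0,0,0],50],[[0,0,-16],[0,0,0],50],[[0,0,-16],[0,0,0],50]]'
python3 -m crank '[[[0,0,0],[0,0,0],50],[[0,0,20],[0,0,0],50],[[0,0,60],[0,0,0],50]]'
```

```text
clock: 7.95
tool_pos: [0.5928, -0.0497, 0.0288]
eef_rot: [3.141, -0.003, 3.035]
wrist_force: [0.2, -0.1, 0.4]
opening: 0.0938
finger_force: 0.0
clock: 8.45
tool_pos: [0.5958, -0.049, 0.017]
eef_rot: [-3.142, 0.003, 3.036]
wrist_force: [0.1, 3.0, 1.8]
opening: 0.066
finger_force: 1.5
clock: 8.75
tool_pos: [0.5914, -0.0479, 0.0725]
eef_rot: [3.141, -0.008, 3.037]
wrist_force: [0.3, -0.8, -2.1]
opening: 0.0639
finger_force: 39.9
```

```bash

python3 -m crank '[[[-10,-20,35],[0,0,0],50],[[-27,-62,50],[0,0,0.04],50],[[-45,-106,50],[0,0,0.08],50],[[-63,-150,50],[0,0,0.12],50],[[-81,-194,50],[0,0,0.158],50]]'
python3 -m crank '[[[-19,-42,0],[0,0,0],50],[[-38,-84,0],[0,0,0],50],[[-49,-105,0],[0,0,0],50],[[-49,-105,-30],[0,0,0],50],[[-49,-105,-60],[0,0,0],50]]'
python3 -m crank '[[[0,0,0],[0,0,0],50]]'
```

```text
clock: 9.25
tool_pos: [0.5125, -0.244, 0.1256]
eef_rot: [-3.141, 0.0, -3.086]
wrist_force: [0.7, -0.7, -2.1]
opening: 0.0639
finger_force: 39.9
clock: 9.75
tool_pos: [0.4645, -0.3494, 0.0657]
eef_rot: [-3.139, 0.002, -3.09]
wrist_force: [0.3, -0.6, -3.0]
opening: 0.064
finger_force: 39.9
clock: 9.85
tool_pos: [0.4616, -0.3449, 0.0608]
eef_rot: [3.134, -0.006, -3.089]
wrist_force: [-0.5, 1.3, -2.4]
opening: 0.0636
finger_force: 39.9
```

```bash

python3 -m crank '[[[0,0,-20],[0,0,0],50],[[0,0,-36],[0,0,0],50],[[0,0,-38],[0,0,0],50],[[0,0,-38],[0,0,0],50]]'
```

```text
clock: 10.25
tool_pos: [0.4647, -0.3475, 0.0276]
eef_rot: [3.141, -0.0, -3.088]
wrist_force: [0.9, -0.4, -1.7]
opening: 0.0634
finger_force: 39.9
```

```bash

python3 -m crank '[[[-1,0,-4],[0,0,0],50],[[-1,0,-6],[0,0,0],50],[[-1,0,-6],[0,0,0],70],[[-1,0,-6],[0,0,0],72],[[-1,0,-6],[0,0,0],72]]'
python3 -m crank '[[[0,0,15],[0,0,0],80],[[0,0,60],[0,0,0],94],[[0,20,110],[0,0,0],94],[[0,60,130],[0,0,0],94],[[0,110,130],[0,0,0],94]]'
python3 -m crank '[[[0,50,0],[0,0,0],94],[[0,95,0],[0,0,0],94],[[0,140,0],[0,0,0],94],[[0,140,0],[0,0,0],94]]'
python3 - <<'E'
from meas import *
c=cam('wrist'); save(c,'w4.png'); W=cloud(c); np.savez('w4.npz',W=W,px=c['pixels']); P=W.reshape(-1,3)
px=c['pixels'].reshape(-1,3).astype(int)
seg(P,(.40,.53,-.41,-.3),.024,.05,'tape'); seg(P,(.40,.56,-.09,.04),.068,.1,'jar')
E
```

```text
clock: 10.75
tool_pos: [0.464, -0.3481, 0.0221]
eef_rot: [-3.141, 0.001, -3.088]
wrist_force: [0.1, 0.3, 0.1]
opening: 0.0721
finger_force: 0.0
clock: 11.25
tool_pos: [0.4663, -0.2397, 0.158]
eef_rot: [-3.134, 0.008, -3.091]
wrist_force: [1.0, 1.0, 0.2]
opening: 0.094
finger_force: 0.0
clock: 11.65
tool_pos: [0.4634, -0.0937, 0.1525]
eef_rot: [3.141, 0.001, -3.083]
wrist_force: [-0.5, -0.7, -0.3]
opening: 0.0938
finger_force: 0.0
tape 2125 rect c [ 454.3 -345.6] size [73.4 65.5] ang 4.4 | mean [ 456.6 -341.2] pca 144.7 zmed 0.0348 zmax 0.037
jar 3087 rect c [454.4 -41.1] size [55.4 53.8] ang 8.6 | mean [453.1 -41.9] pca 33.8 zmed 0.0779 zmax 0.0793
```

View pics/w4.png

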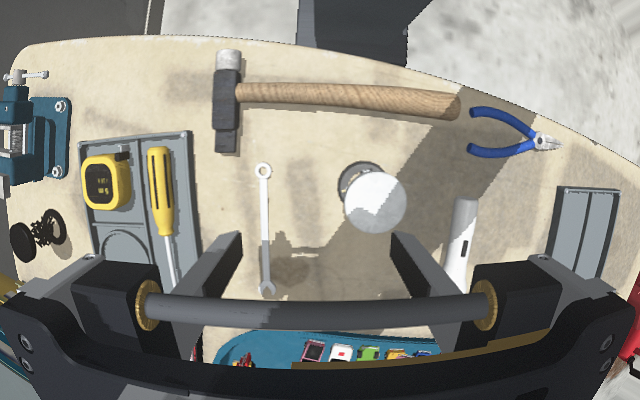

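```bash

python3 -m crank '[[[-5,35,0],[0,0,0],94],[[-9,53,0],[0,0,0],94],[[-9,53,-20],[0,0,0],94],[[-9,53,-60],[0,0,0],94],[[-9,53,-95],[0,0,0],94]]' 30
python3 -m crank '[[[0,0,-20],[0,0,0],94],[[0,0,-22],[0,0,0],94],[[0,0,-22],[0,0,0],50],[[0,0,-22],[0,0,0],50],[[0,0,-22],[0,0,0],50]]'
python3 -m crank '[[[0,0,0],[0,0,0],50],[[0,0,0],[0,0,0],50]]'
```

```text
clock: 12.2
tool_pos: [0.4557, -0.0461, 0.0566]
eef_rot: [-3.14, 0.003, -3.089]
wrist_force: [0.5, 1.0, -0.9]
opening: 0.094
finger_force: 0.0
clock: 12.7
tool_pos: [0.456, -0.0454, 0.0361]
eef_rot: [-3.14, 0.003, -3.089]
wrist_force: [0.2, -0.2, -0.2]
opening: 0.0731
finger_force: 0.0
clock: 12.9
tool_pos: [0.4554, -0.0445, 0.0355]
eef_rot: [3.141, 0.002, -3.089]
wrist_force: [-0.0, 3.4, 5.8]
opening: 0.0612
finger_force: 30.0
```

```bash

python3 -m crank '[[[0,0,20],[0,0,0],50],[[0,0,60],[0,0,0],50],[[10,-30,85],[0,0,0],50],[[26,-74,90],[0,0,0],50],[[42,-118,90],[0,0,0],50]]'
python3 -m crank '[[[17,-44,0],[0,0,0],50],[[34,-88,0],[0,0,0],50],[[51,-132,0],[0,0,0],50],[[66,-165,0],[0,0,0],50],[[71,-179,0],[0,0,0],50]]'
python3 -m crank '[[[0,0,0],[0,0,0],50],[[0,0,-25],[0,0,0],50],[[0,0,-50],[0,0,0],50],[[0,0,-50],[0,0,0],50]]'
```

```text
clock: 13.4
tool_pos: [0.4978, -0.1644, 0.1263]
eef_rot: [-3.139, 0.003, -3.087]
wrist_force: [0.5, 0.8, -1.5]
opening: 0.0616
finger_force: 30.0
clock: 13.9
tool_pos: [0.5679, -0.3449, 0.1238]
eef_rot: [-3.141, -0.0, -3.09]
wrist_force: [-0.3, 1.0, -0.9]
opening: 0.0615
finger_force: 30.0
clock: 14.3
tool_pos: [0.5646, -0.3382, 0.0698]
eef_rot: [3.135, -0.007, -3.087]
wrist_force: [-0.1, 0.5, -2.4]
opening: 0.0614
finger_force: 30.0
```

```bash

python3 -m crank '[[[1,0,-12],[0,0,0],50],[[1,0,-20],[0,0,0],50],[[1,0,-20],[0,0,0],50],[[1,0,-20],[0,0,0],50]]'
python3 -c "
from h import *;c=cam('side');W=cloud(c).reshape(-1,3);print(arm.read_state()['tool_pos'])"
```

```text
clock: 14.7
tool_pos: [0.5689, -0.3418, 0.055]
eef_rot: [-3.141, 0.001, -3.088]
wrist_force: [-0.2, 0.6, -1.6]
opening: 0.0616
finger_force: 30.0
[ 0.56904543 -0.34202173  0.05525638]
```

```bash

python3 -m crank '[[[-1,1,-8],[0,0,0],50],[[-1,1,-14],[0,0,0],50],[[-1,1,-14],[0,0,0],50],[[-1,1,-14],[0,0,0],50]]'
python3 -m crank '[[[0,0,-1],[0,0,0],50],[[0,0,-1],[0,0,0],50]]'
```

```text
clock: 15.15
tool_pos: [0.5674, -0.3405, 0.0401]
eef_rot: [3.141, -0.001, -3.088]
wrist_force: [-0.5, -0.6, -1.0]
opening: 0.0619
finger_force: 30.0
clock: 15.35
tool_pos: [0.5677, -0.3408, 0.0394]
eef_rot: [-3.142, 0.0, -3.088]
wrist_force: [-0.1, -0.1, -1.8]
opening: 0.0614
finger_force: 30.0
```

```bash

python3 -m crank '[[[0,0,0],[0,0,0],76],[[0,0,0],[0,0,0],76],[[0,0,10],[0,0,0],80],[[0,0,50],[0,0,0],85],[[0,0,95],[0,0,0],85]]'
python3 -m crank '[[[0,0,45],[0,0,0],90],[[-10,40,60],[0,0,0],90],[[-20,80,60],[0,0,0],90],[[-20,110,60],[0,0,0],90],[[-20,110,60],[0,0,0],90]]'
python3 - <<'E'
from meas import *
c=cam('wrist'); save(c,'w5.png'); W=cloud(c); np.savez('w5.npz',W=W,px=c['pixels']); P=W.reshape(-1,3)
seg(P,(.40,.53,-.41,-.3),.024,.05,'tape'); seg(P,(.40,.53,-.41,-.3),.033,.04,'tapetop');seg(P,(.5,.63,-.41,-.28),.07,.1,'jar')
b=c['pixels'][60:300,30:330,::-1]
cv2.imwrite('pics/w5c.png',cv2.resize(b,(750,600)))
E
```

```text
clock: 15.85
tool_pos: [0.5667, -0.34, 0.1346]
eef_rot: [3.139, -0.002, -3.088]
wrist_force: [0.3, -0.0, 0.1]
opening: 0.0849
finger_force: 0.0
clock: 16.35
tool_pos: [0.5477, -0.2278, 0.1958]
eef_rot: [-3.141, 0.001, -3.085]
wrist_force: [-0.5, -0.0, -0.1]
opening: 0.0901
finger_force: 0.0
tape 2778 rect c [ 453.9 -347.3] size [75.9 64.3] ang 0.3 | mean [ 458.6 -344.6] pca 152.6 zmed 0.0349 zmax 0.0371
tapetop 2457 rect c [ 459.2 -347.3] size [64.3 62. ] ang 2.8 | mean [ 459.2 -346.6] pca 2.7 zmed 0.0351 zmax 0.0371
jar 2214 rect c [ 592.6 -355.6] size [ 54.9 118.1] ang 58.0 | mean [ 567.9 -340.3] pca 134.4 zmed 0.0818 zmax 0.0839
```

View pics/w5c.png

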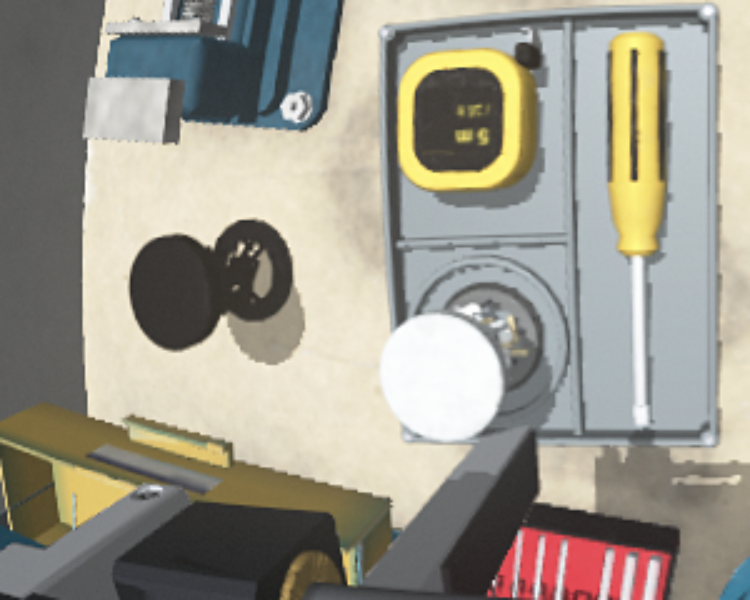

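```bash

python3 -m crank '[[[-28,-38,0],[0,0,0],82],[[-58,-76,0],[0,0,0],82],[[-88,-114,0],[0,0,0],82],[[-89,-119,-30],[0,0,0],82],[[-89,-119,-70],[0,0,0],82]]' 20
python3 -m crank '[[[0,0,-40],[0,0,0],82],[[0,0,-75],[0,0,0],82],[[0,0,-95],[0,0,0],82],[[0,0,-100],[0,0,0],82],[[0,0,-100],[0,0,0],82]]'
```

```text
clock: 16.9
tool_pos: [0.4589, -0.3547, 0.1269]
eef_rot: [-3.135, 0.004, -3.093]
wrist_force: [-0.2, 0.9, -0.5]
opening: 0.0818
finger_force: 0.0
clock: 17.4
tool_pos: [0.4584, -0.3505, 0.0243]
eef_rot: [3.141, -0.001, -3.089]
wrist_force: [-0.9, -0.5, -0.8]
opening: 0.0821
finger_force: 0.0
```

Next: grip, lift 4, shift +8 in x (and +3 in y), lower, release.

```bash

python3 -m crank '[[[0,3,-1],[0,0,0],55],[[0,3,-1],[0,0,0],55],[[0,3,-1],[0,0,0],55],[[0,3,-1],[0,0,0],55],[[0,3,3],[0,0,0],55]]' 25
python3 -m crank '[[[4,0,0],[0,0,0],55],[[8,0,0],[0,0,0],55],[[8,0,-2],[0,0,0],55],[[8,0,-4],[0,0,0],55],[[8,0,-4],[0,0,0],55]]'
python3 -m crank '[[[0,0,0],[0,0,0],72],[[0,0,0],[0,0,0],74],[[0,0,20],[0,0,0],74],[[0,0,60],[0,0,0],74],[[0,0,100],[0,0,0],74]]'
python3 -m crank '[[[0,40,20],[0,0,0],74],[[0,90,20],[0,0,0],74],[[0,140,20],[0,0,0],74],[[0,190,20],[0,0,0],74],[[5,240,20],[0,0,0],74]]'
```

```text
clock: 17.9
tool_pos: [0.4584, -0.3464, 0.0274]
eef_rot: [3.141, -0.0, -3.088]
wrist_force: [-0.4, 0.3, -2.5]
opening: 0.0636
finger_force: 24.9
clock: 18.4
tool_pos: [0.467, -0.3467, 0.0249]
eef_rot: [3.141, -0.0, -3.088]
wrist_force: [-3.0, 4.3, 9.7]
opening: 0.0639
finger_force: 25.0
clock: 18.9
tool_pos: [0.466, -0.3461, 0.1234]
eef_rot: [3.14, -0.002, -3.089]
wrist_force: [0.9, 0.0, 0.5]
opening: 0.0739
finger_force: 0.0
clock: 19.4
tool_pos: [0.471, -0.1052, 0.1433]
eef_rot: [-3.142, 0.0, -3.089]
wrist_force: [1.5, -0.5, 0.2]
opening: 0.0739
finger_force: 0.0
```

```bash

python3 -m crank '[[[12,47,0],[0,0,0],74],[[25,94,0],[0,0,0],74],[[37,141,0],[0,0,-0.02],74],[[47,180,0],[0,0,-0.02],74],[[47,183,-20],[0,0,-0.02],74]]' 35
python3 -m crank '[[[0,0,-30],[0,0,0],74],[[0,0,-65],[0,0,0],74],[[0,0,-95],[0,0,0],74],[[0,0,-105],[0,0,0],74],[[0,0,-105],[0,0,0],74]]'
python3 -m crank '[[[0,0,-2],[0,0,0],30],[[0,0,-2],[0,0,0],30],[[0,0,-2],[0,0,0],30],[[0,0,-2],[0,0,0],30],[[0,0,-2],[0,0,0],30]]'
```

```text
clock: 19.9
tool_pos: [0.5213, 0.0796, 0.1258]
eef_rot: [3.142, 0.006, -3.103]
wrist_force: [0.7, -0.3, 0.9]
opening: 0.0741
finger_force: 0.0
clock: 20.4
tool_pos: [0.5174, 0.076, 0.0171]
eef_rot: [3.141, -0.003, -3.108]
wrist_force: [0.6, -0.9, 0.7]
opening: 0.074
finger_force: 0.0
clock: 20.9
tool_pos: [0.5193, 0.076, 0.0173]
eef_rot: [3.142, 0.001, -3.109]
wrist_force: [-0.2, 0.4, 3.6]
opening: 0.0428
finger_force: 34.9
```

```bash

python3 -m crank '[[[0,0,20],[0,0,0],30],[[0,10,55],[0,0,0],30],[[0,50,75],[0,0,0],30],[[0,98,75],[0,0,0.012],30],[[0,146,75],[0,0,0.025],30]]'
python3 -m crank '[[[1,47,0],[0,0,0],30],[[1,94,0],[0,0,0],30],[[1,128,0],[0,0,0],30],[[1,133,0],[0,0,0],30],[[1,133,0],[0,0,0],30]]'
python3 -m crank '[[[0,0,-30],[0,0,0],30],[[0,0,-50],[0,0,0],30],[[0,0,-57],[0,0,0],30],[[0,0,-57],[0,0,0],30],[[0,0,-57],[0,0,0],30]]'
```

```text
clock: 21.4
tool_pos: [0.519, 0.2234, 0.0926]
eef_rot: [3.141, 0.002, -3.084]
wrist_force: [1.3, -1.0, -2.3]
opening: 0.0427
finger_force: 34.9
clock: 21.9
tool_pos: [0.519, 0.3554, 0.0909]
eef_rot: [-3.141, -0.001, -3.082]
wrist_force: [-0.0, 0.2, -1.4]
opening: 0.0428
finger_force: 34.9
clock: 22.4
tool_pos: [0.5204, 0.3546, 0.0355]
eef_rot: [3.141, 0.001, -3.084]
wrist_force: [-0.0, -0.1, -2.0]
opening: 0.0426
finger_force: 34.9
```

```bash

python3 -m crank '[[[0,0,-8],[0,0,0],30],[[0,0,-14],[0,0,0],30],[[0,0,-14],[0,0,0],30]]'
python3 -m crank '[[[0,0,0],[0,0,0],52],[[0,0,0],[0,0,0],52],[[0,0,15],[0,0,0],52],[[0,0,60],[0,0,0],52],[[0,-20,100],[0,0,0],52]]'
python3 -m crank '[[[0,-48,20],[0,0,0],52],[[0,-96,20],[0,0,0],52],[[0,-144,20],[0,0,0],52],[[0,-192,20],[0,0,0],52],[[0,-240,20],[0,0,0],52]]'
python3 -m crank '[[[0,-48,0],[0,0,0],52],[[0,-96,0],[0,0,0],52],[[-2,-135,0],[0,0,0],52],[[-2,-165,0],[0,0,0],52],[[-2,-165,0],[0,0,0],52]]'
python3 - <<'E'
from meas import *
c=cam('wrist'); save(c,'w6.png'); W=cloud(c); P=W.reshape(-1,3)
px=c['pixels'].reshape(-1,3).astype(int); br=(px.min(1)>120)&(np.ptp(px,axis=1)<25)
seg(P,(.40,.53,-.41,-.3),.024,.05,'tape'); seg(P,(.42,.62,.3,.4),.024,.06,'torch')
seg(P[br],(.42,.62,-.18,-.12),.002,.02,'spanner'); seg(P,(.42,.62,-.18,-.12),.004,.02,'spannerz')
E
```

```text
clock: 22.7
tool_pos: [0.5203, 0.3552, 0.021]
eef_rot: [3.141, 0.001, -3.083]
wrist_force: [1.4, -0.2, 1.2]
opening: 0.0427
finger_force: 35.0
clock: 23.2
tool_pos: [0.5194, 0.3361, 0.1226]
eef_rot: [3.141, 0.0, -3.081]
wrist_force: [-0.1, -0.2, 1.3]
opening: 0.0519
finger_force: 0.0
clock: 23.7
tool_pos: [0.5196, 0.0933, 0.1419]
eef_rot: [-3.141, 0.002, -3.083]
wrist_force: [0.9, -0.3, -0.5]
opening: 0.0521
finger_force: 0.0
clock: 24.2
tool_pos: [0.518, -0.0731, 0.1419]
eef_rot: [-3.14, 0.002, -3.088]
wrist_force: [-0.3, 0.1, -0.0]
opening: 0.0518
finger_force: 0.0
tape 2127 rect c [ 462.8 -343.8] size [74.7 65. ] ang 3.2 | mean [ 465.2 -339.2] pca 146.2 zmed 0.0347 zmax 0.0369
torch 1378 rect c [519.2 352.6] size [ 32.5 127.9] ang 89.9 | mean [522.5 346.8] pca 0.7 zmed 0.0368 zmax 0.047
spanner 1112 rect c [ 512.1 -141.5] size [156.1  30.5] ang 1.7 | mean [ 503.6 -147.9] pca 1.3 zmed 0.0048 zmax 0.0071
spannerz 912 rect c [ 503. -150.] size [171.9  34.8] ang 8.5 | mean [ 502.9 -148.3] pca 1.7 zmed 0.0051 zmax 0.0074
```

View pics/w6.png

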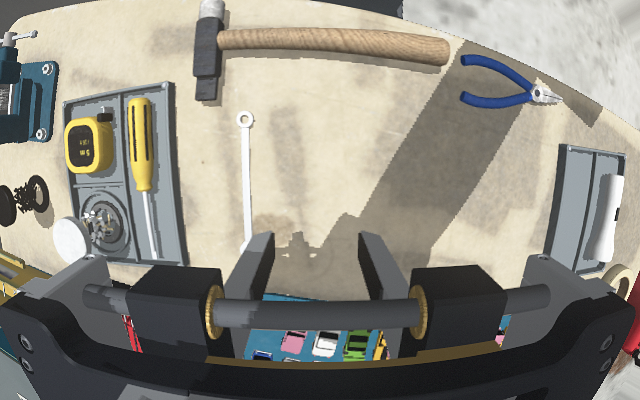

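Wrist view: tape is now centred in its bay (89,145), jar in the ring (95,230), torch in the far bay (607,215), and the spanner lies untouched at (246,180).

```bash

python3 -m crank '[[[-1,-40,-20],[0,0,0],45],[[-3,-75,-50],[0,0,0],45],[[-3,-75,-90],[0,0,0],45],[[-3,-75,-120],[0,0,0],45],[[-3,-75,-132],[0,0,0],45]]' 30
python3 -m crank '[[[0,0,0],[0,0,0],45],[[0,0,0],[0,0,0],45]]'
```

```text
clock: 24.75
tool_pos: [0.5128, -0.1429, 0.0058]
eef_rot: [3.139, -0.004, -3.082]
wrist_force: [-0.3, -0.2, 0.3]
opening: 0.0457
finger_force: 0.0
clock: 24.95
tool_pos: [0.5158, -0.1447, 0.0099]
eef_rot: [-3.141, 0.002, -3.082]
wrist_force: [0.4, -0.0, 0.2]
opening: 0.0451
finger_force: 0.0
```

```bash

python3 -m crank '[[[-1,-3,-4],[0,0,0],45],[[-1,-3,-7],[0,0,0],45],[[-1,-3,-7],[0,0,0],45]]'
python3 -m crank '[[[0,0,0],[0,0,0],10],[[0,0,0],[0,0,0],10],[[0,0,0],[0,0,0],10],[[0,0,0],[0,0,0],10],[[0,0,0],[0,0,0],10]]'
```

```text
clock: 25.25
tool_pos: [0.5138, -0.1481, 0.0018]
eef_rot: [-3.141, 0.001, -3.084]
wrist_force: [-0.8, -0.4, -0.2]
opening: 0.0454
finger_force: 0.0
clock: 25.75
tool_pos: [0.5137, -0.1481, 0.0016]
eef_rot: [-3.141, 0.0, -3.083]
wrist_force: [-0.3, -0.2, -0.1]
opening: 0.021
finger_force: 30.0
```

```bash

python3 -m crank '[[[0,0,20],[0,0,0],10],[[0,10,50],[0,0,0],10],[[0,50,60],[0,0,0],10],[[2,98,60],[0,0,0],10],[[4,146,60],[0,0,0],10]]'
python3 -m crank '[[[1,48,0],[0,0,0],10],[[2,96,0],[0,0,0],10],[[3,144,0],[0,0,0],10],[[4,192,0],[0,0,0],10],[[5,240,0],[0,0,0],10]]'
python3 -m crank '[[[0,30,0],[0,0,0],10],[[0,43,0],[0,0,0],10],[[0,43,-20],[0,0,0],10],[[0,43,-35],[0,0,0],10],[[0,43,-35],[0,0,0],10]]'
python3 -m crank '[[[0,0,0],[0,0,0],10]]'
```

```text
clock: 26.25
tool_pos: [0.5178, -0.0008, 0.0621]
eef_rot: [-3.141, 0.001, -3.085]
wrist_force: [1.4, -0.2, 0.2]
opening: 0.0206
finger_force: 30.0
clock: 26.75
tool_pos: [0.5221, 0.24, 0.0613]
eef_rot: [-3.141, -0.0, -3.083]
wrist_force: [1.3, 0.2, -0.7]
opening: 0.0209
finger_force: 30.0
clock: 27.25
tool_pos: [0.5203, 0.2795, 0.0235]
eef_rot: [-3.14, -0.006, -3.084]
wrist_force: [-0.6, 0.4, -0.6]
opening: 0.0205
finger_force: 30.0
clock: 27.35
tool_pos: [0.5223, 0.2801, 0.026]
eef_rot: [-3.141, -0.001, -3.085]
wrist_force: [-0.1, 0.5, -0.4]
opening: 0.0211
finger_force: 30.0
```

```bash

python3 -m crank '[[[1,1,-10],[0,0,0],10],[[1,1,-18],[0,0,0],10],[[1,1,-20],[0,0,0],10],[[1,1,-20],[0,0,0],10]]'
python3 -m crank '[[[0,0,0],[0,0,0],32],[[0,0,0],[0,0,0],32],[[0,0,10],[0,0,0],32],[[0,0,50],[0,0,0],32],[[0,0,95],[0,0,0],32]]'
python3 -m crank '[[[-20,-40,20],[0,0,0],40],[[-40,-80,40],[0,0,0],40],[[-40,-120,60],[0,0,0],40],[[-40,-150,60],[0,0,0],40],[[-40,-150,60],[0,0,0],40]]'
python3 - <<'E'
from meas import *
c=cam('wrist'); save(c,'w7.png'); W=cloud(c); P=W.reshape(-1,3)
px=c['pixels'].reshape(-1,3).astype(int); br=(px.min(1)>160)&(np.ptp(px,axis=1)<25)
seg(P,(.42,.62,.32,.39),.024,.06,'torch'); seg(P[br],(.42,.62,.255,.31),.0,.02,'spanner'); 
c=cam('side'); save(c,'s7.png')
E
```

```text
clock: 27.75
tool_pos: [0.5234, 0.2819, 0.0061]
eef_rot: [-3.141, -0.001, -3.084]
wrist_force: [-0.3, -0.1, -1.4]
opening: 0.0208
finger_force: 30.0
clock: 28.25
tool_pos: [0.5224, 0.2817, 0.1018]
eef_rot: [-3.141, -0.003, -3.083]
wrist_force: [0.3, 0.0, -0.3]
opening: 0.032
finger_force: 0.0
clock: 28.75
tool_pos: [0.4844, 0.1296, 0.1634]
eef_rot: [-3.141, 0.003, -3.087]
wrist_force: [0.6, -1.1, -0.6]
opening: 0.04
finger_force: 0.0
torch 2343 rect c [518.8 352. ] size [126.7  38.6] ang 3.2 | mean [520.9 349.5] pca 1.4 zmed 0.0383 zmax 0.0471
spanner 1187 rect c [498.1 282.5] size [155.2  54.7] ang 0.0 | mean [487.3 279.3] pca 4.4 zmed 0.0082 zmax 0.0183
```

View pics/w7.png

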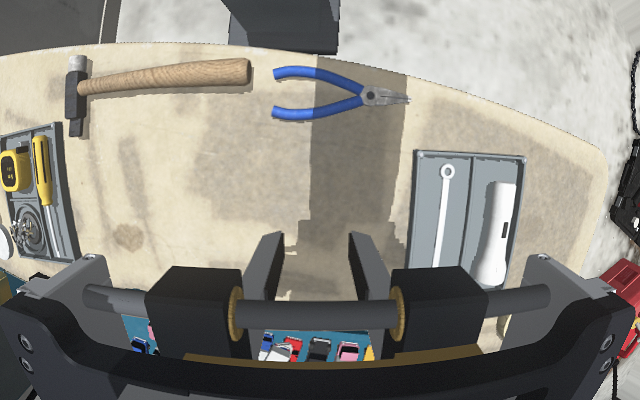

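The spanner (445,215) and torch (497,235) lie along their bays, and the hammer and pliers haven't moved. The arm is clear of everything, so I'm handing in.

```bash
python3 -c "
from rig import job; print(job.finish_job())"
```

```text
the job is handed in; nothing more can be done
None
```

I placed all five tools in their bays in the order asked, at about 29 s on the clock, left the hammer and pliers alone, and handed the job in; the only correction was re-centring the tape measure by 8 mm.

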